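Push a used coffee pod under the return-box flap

TASK

Clear away the used coffee pod on the tray of the return box: press the flap's side wing down with one fingertip to open the flap and keep it held open, while the other fingertip pushes the pod along the lane and under the flap until it drops into the box; then let go so that the flap springs shut. Only push the pod, do not lift it off the tray, and leave the mug, the jar and the tin where they stand.

Things in the scene. Friction and masses are not known exactly. Their poses are not given: they have to be found in the camera images.
- return_box: Fixed tan box for used pods, 240 x 150 x 93 mm. Origin on the counter under the middle of the mouth; x runs along the lane INTO the mouth, y to the left looking in, z up. In front (x -125 to -3, y -55 to +95 mm) is a flat steel tray 45 mm up. The lane on it, between two rails 14 mm high with inner faces at y = +23 and -23, runs from x -112 to 0.
- mouth (a point): Middle of the tray's end at the mouth (box x -3, y 0, z 45 mm; axes as the box). The mouth is 60 mm wide, 38 mm high. Behind it the floor drops 39 mm into a bin (box x -3 to 109, y -49 to +49) roofed with clear plastic 93 mm above the counter. A pod whose middle has passed this edge by a few mm tips and falls in by itself.
- flap (a joint): Angle in rad of the spring-closed aluminium flap, 0 shut, 1.3 fully open. It see-saws about a rod; pressing the wing left of the rod down swings the curtain right of the rod up, across the mouth. Above 0.8 the pod passes freely beneath. The spring takes 1 to 4 N at the wing and shuts the flap when it is let go.
- flap_rod (a point): Rear end of the flap's rod, on its axis (box x 0, y +31, z 85 mm). The rod, 8 mm thick, runs along the box's x from -116 to +2 mm; its front post, 12 mm wide, stands at x -122 to -116.
- flap_curtain (a point): Middle of the plate that blocks the mouth (30 x 22 mm, 3 mm thick; shut: box x -2, y -8, z 62 mm; y -23 to +7, bottom edge 6 mm above the tray). Moves with the flap. Even raised it hangs over the mouth, its lower corner about 85 mm and its top up to 130 mm above the counter, so an upright finger can push up to its plane (box x -4) but not through it; that is enough.
- flap_wing (a point): Point on top of the press wing, 30 mm out from the rod, half-way along (shut: box x -58, y +59, z 95 mm); moves with the flap. The wing is a plate 108 mm long (box x -112 to -4), 50 wide, 3 thick, that starts at the rod and, shut, rises leftward at 0.30 rad. A tip 35 mm left of the rod, 16 mm above the tray, holds the flap open about 1 rad, and may slide along x as it presses.
- pod_mid (a point): The used coffee pod, an aluminium cup standing rim down in the lane on the tray: 30 mm high, rim 42 mm across and 3 mm thick, body 37 mm tapering to 33 mm; about 25 g. The point is its centre, 15 mm above its underside; its z axis points up.
- mug: Loose white mug, 76 mm across, 85 mm high, handle on one side; origin at the centre of its underside. Leave it.
- jar: Loose brown glass jar, 60 mm across, 100 mm high; origin at the centre of its underside. Leave it.
- tin: Loose dark metal tea tin, 70 x 50 x 90 mm high; origin at the centre of its underside. Leave it.

How it is judged:
By the outcome, as a careful person would: the job done as asked, in the order asked, and still so for the second after the job is handed in, with the robot touching nothing.
It also fails if it takes over 35 s, if anything falls off the work surface, if the arm or the gripper's body presses on something with over 40 N, if the wrist force passes 120 N, or if a joint passes its speed limit or range.

ROBOT

A 6-joint arm with a two-finger parallel gripper is mounted at the origin on the work surface. World frame = base frame: x ahead of the robot, y to its left, z up, the work surface at z = 0. Lengths are in m, angles in degrees, forces in N, time in s.
With the tool pointing down it reaches from about 0.25 to 0.725 m from the base axis. Payload 9.7 kg.
Tool frame: the origin (TCP) lies on the centre line of the jaws, within the pads' length; the fingertips stand 22 mm ahead of it and the grasp point (between the pads) lies 3 mm ahead of it; z points along the fingers, y is the direction in which the jaws open and shut (so a half turn about z gives the same grasp; the last joint's range is limited). The gripper opens to 85 mm and grips with 20 to 120 N. Pads are 22 mm wide; open, the fingers measure 114 mm over their backs; the gripper's body (76 mm by 85 mm) begins 54 mm behind the grasp point. The pads swing forward as they close: fully open they stand 13 mm farther back than shut.
Start: joints at [77.292, 4.979, 10.078, 95.1, 0, 90], TCP at [0.121, 0.537, 0.253] pointing down, gripper open.
Joint ranges: [-179.16, 179.16], [-48.56, 103.87], [-65.8, 70.77], [-126.05, 130.52], [-82.76, 87.17], [-180, 180]. Speed limits (degrees/s): [127.2, 127.2, 147.25, 180, 180, 180].

INTERFACE

Orientations are given as [roll, pitch, yaw] about the fixed x, y, z axes, in that order (R = Rz(yaw) Ry(pitch) Rx(roll)).
In Python, from workcell import get_obs, camera, camera_params, job_done gives the robot as it stands.
- The arm moves only by the tool servo_tool, never from a script. Its argument "steps" is a list of rows, each an object of numbers: "x", "y", "z": the shift along the world's x, y, z in mm; "yaw": the turn about the world's z in degrees. A call has 1 to 12 rows; each row is the pose to reach, as a shift and turn from the pose measured when the call began; what a row does not reach only later rows make up. A row lasts 1/8 s, in which the tool goes at most 62.5 mm and 10.7 degrees, less where a joint would pass 70% of its speed; a pose out of reach is approached as far as the arm can. A call with a gripper value outside its range is refused whole. "grip" is the finger opening in mm, from 0 to 85.4, set as the call begins (left out, the last holds). The fingers move at their own pace and stop on an object; "grip_force" is the grip in N (left out, the last holds). Time passes only in rows, so rows that repeat a pose let the fingers close. It gives the time, the measured TCP pose, the force and the opening at its end, in the units of the state.
- get_obs(): the state, without advancing time (a new reading comes with each control period).
- camera(name): name is "scene" or "top"; returns (picture, depth): 480x640x3 uint8, red, green, blue; 480x640 float32, m along the optical axis (not along the pixel's ray), 0 where there is no reading.
- camera_params(name): a dict with "intrinsics" (3x3 intrinsics, pixels), "rvec" (rotation vector, rad) and "tvec" (3), from world to camera coordinates, as OpenCV has them. Camera axes: x right, y down, z forward; pixel columns grow to the right and rows downward; lengths in m; the calibration is good to about 2 mm. A picture is of the moment at which its call begins. camera_params takes no time and is no camera call.
- job_done(): hands the job in, once; it reports no verdict.
The state is a dict: "time": time; "q": joint angles; "qd": joint speeds; "joint_efforts": joint torques, N m; "ee_pos": TCP position; "tcp_rot": TCP orientation; "wrist_force": force on the tool from outside, world axes, zero at the start; "torque": the same for the moment, N m; "opening": finger opening in m.
Only numpy, scipy, OpenCV 4.12 (cv2) and the standard library are available. Lean on these libraries where they do the work, as an engineer would, in place of code of your own. Each camera call takes 0.05 s, during which the arm holds its last target.

## Working session

There is one attempt and no reset: what is moved stays moved. The work goes in short steps, Python scripts to look and compute and a tool call to move; the robot and the scene stay as the last step left them, time stands still between calls to the robot, and variables do not carry over. Pictures are saved under pics/ and viewed, and the job is handed in when it is done.

Besides the shell and the picture viewer there is one more tool, called after "Request:" as name([rows], argument=value, ...), one row to a line, values as JSON. servo_tool: Moves the arm, as the interface text tells. Its arguments: {"type":"object","properties":{"steps":{"type":"array"},"grip":{"type":"number"},"grip_force":{"type":"number"}},"required":["steps"]}

```bash
mkdir -p pics
python3 - <<'E'
from workcell import *
import cv2,numpy as np
for n in("scene","top"):
    p,d=camera(n); cv2.imwrite(f"pics/{n}0.png",p[:,:,::-1]); np.save(f"pics/{n}0.npy",d)
    c=camera_params(n); print(n,c)
o=get_obs();print(o)
E
```

```text
scene {'intrinsics': array([[457.44142638,   0.        , 322.26161356],
       [  0.        , 457.44142638, 241.31066637],
       [  0.        ,   0.        ,   1.        ]]), 'rvec': array([ 2.02536974,  0.87860648, -0.47251968]), 'tvec': array([-0.42227015, -0.19204691,  1.22829314])}
top {'intrinsics': array([[560.55342507,   0.        , 315.11760941],
       [  0.        , 560.55342507, 239.53915253],
       [  0.        ,   0.        ,   1.        ]]), 'rvec': array([ 2.19760483, -2.14676283,  0.07918051]), 'tvec': array([0.01353136, 0.60887027, 0.9404524 ])}
{'time': 0.1, 'q': array([7.72929955e+01, 5.00963772e+00, 1.00386077e+01, 9.50985546e+01,
       9.32614876e-04, 9.00013708e+01]), 'qd': array([ 0.00382364, -0.08266808,  0.03326832, -0.05890168, -0.07738113,
       -0.01873644]), 'joint_efforts': array([-8.62493907e-04, -5.21559513e+01,  4.65653479e+01,  1.58571114e-02,
       -3.75955130e-05, -1.39532153e-05]), 'ee_pos': array([0.12093905, 0.5363626 , 0.25263427]), 'tcp_rot': array([-1.79930415e+02, -9.30949412e-04,  1.67291624e+02]), 'wrist_force': array([ 0.37068317, -0.34614754,  0.36707625]), 'torque': array([-0.0175286 ,  0.02690836,  0.0269407 ]), 'opening': 0.08544646278774021}
```

View pics/scene0.png

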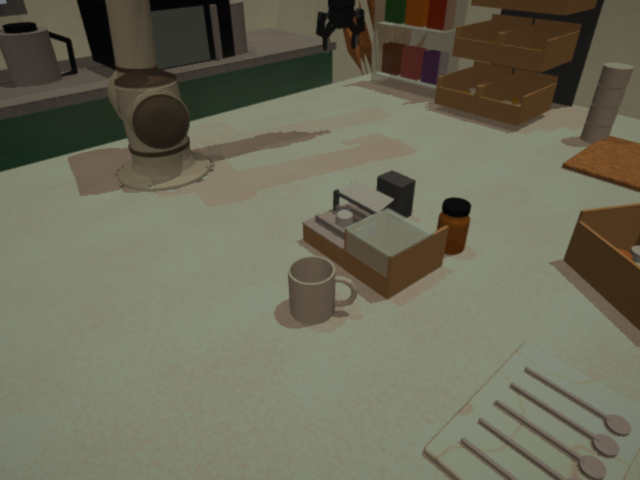

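View pics/top0.png

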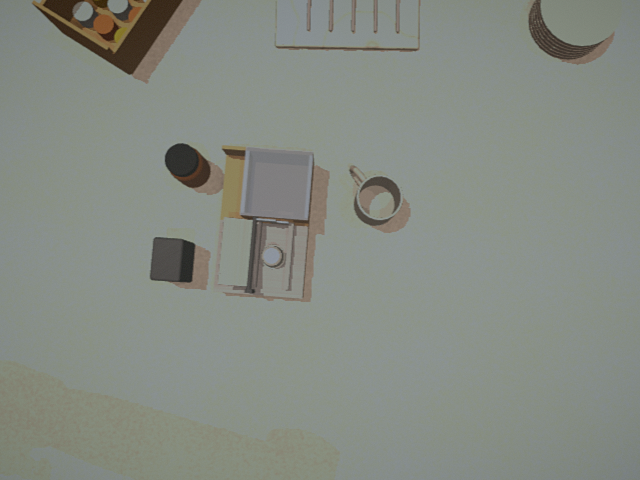

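```bash
cat > h.py <<'E'
import cv2,numpy as np
from workcell import *
def cp(n):
    c=camera_params(n);R=cv2.Rodrigues(c["rvec"])[0];return c["intrinsics"],R,np.array(c["tvec"])
def atz(n,u,v,z):
    K,R,t=cp(n);r=R.T@np.linalg.solve(K,[u,v,1.]);o=-R.T@t;return o+r*(z-o[2])/r[2]
def proj(n,P):
    c=camera_params(n);return cv2.projectPoints(np.array(P,float).reshape(-1,3),c["rvec"],c["tvec"],c["intrinsics"],None)[0].reshape(-1,2)
def crop(src,dst,u0,v0,w,h,s):
    p=cv2.imread(src) if isinstance(src,str) else src
    q=cv2.resize(p[v0:v0+h,u0:u0+w],None,fx=s,fy=s,interpolation=cv2.INTER_CUBIC)
    q=cv2.convertScaleAbs(q,alpha=1.3,beta=10)
    cv2.imwrite(dst,q)
E
python3 - <<'E'
from h import *
crop("pics/top0.png","pics/topc.png",205,135,120,100,6)
crop("pics/top0.png","pics/topd.png",205,210,120,100,6)
crop("pics/scene0.png","pics/scc.png",290,160,160,130,5)
print(atz("top",273,257,.075))
E
```

```text
[0.57403344 0.09523001 0.075     ]
```

View pics/topc.png

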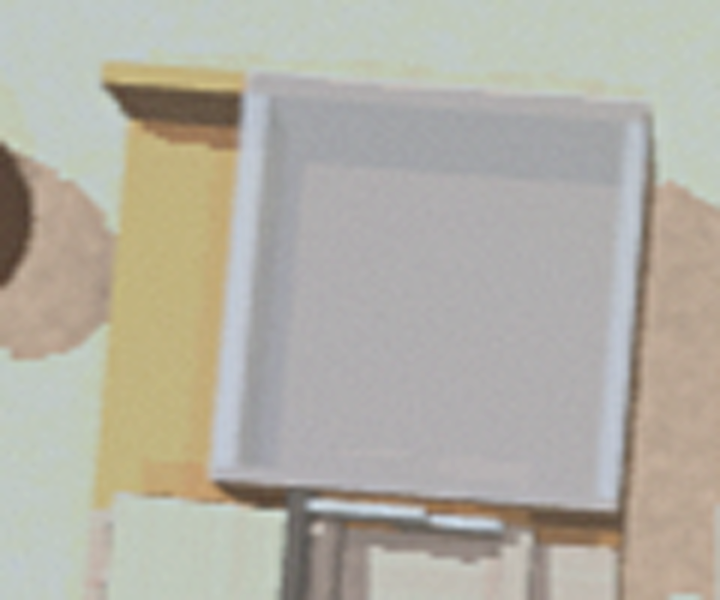

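View pics/topd.png

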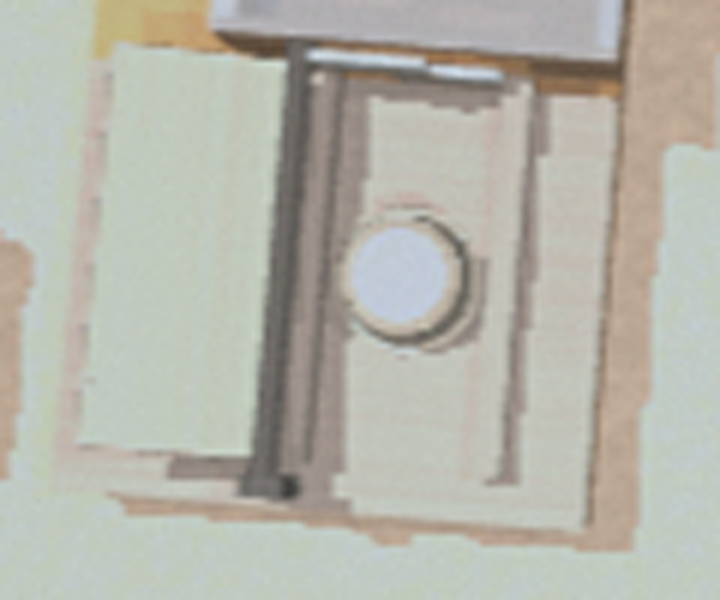

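View pics/scc.png

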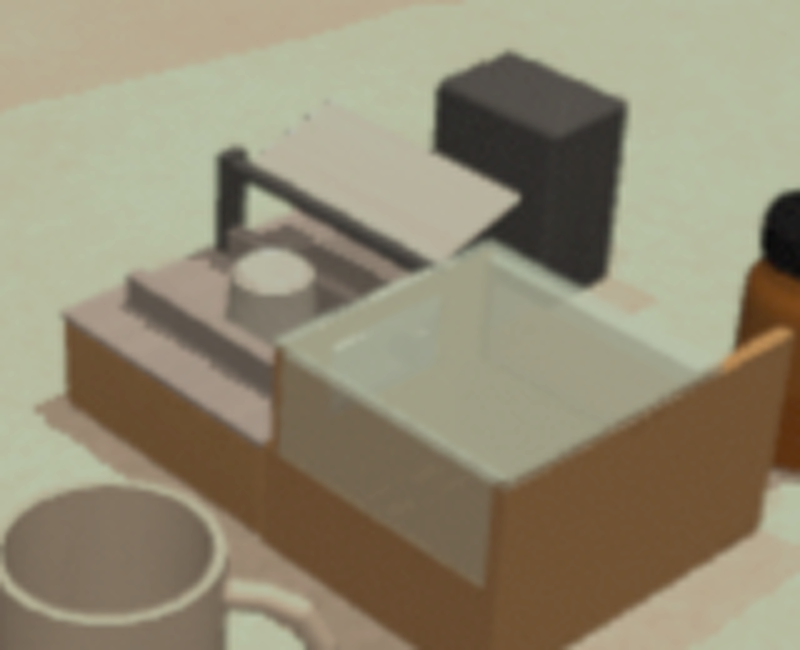

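Run:
```python
from h import *
from scipy.optimize import least_squares
B=np.array([[-125,-55,45],[-125,95,45],[-112,78.8,99.8],[-4,78.8,99.8],[115,95,93],[-3,-55,45],[-2,31,89]])/1000
U=np.array([[302.5,298],[213.3,291.2],[218,284.2],[224.7,217.5],[222.2,145.8],[307.5,226.2],[254.7,217.5]])
def T(p,B): 
    c,s=np.cos(p[2]),np.sin(p[2]);return np.c_[p[0]+c*B[:,0]-s*B[:,1],p[1]+s*B[:,0]+c*B[:,1],B[:,2]]
f=lambda p:(proj("top",T(p,B))-U).ravel()
r=least_squares(f,[.63,.09,0],loss="soft_l1",x_scale=[.1,.1,.1])
print(r.x,np.degrees(r.x[2]),r.fun.reshape(-1,2).round(1))
p=r.x
# scene check overlay
im=cv2.imread("pics/scene0.png");im2=cv2.imread("pics/top0.png")
Q=np.array(list(B)+[[-125,-55,0],[0,31,85],[-116,31,85],[-3,23,45],[-3,-23,45],[-112,-23,59]])if 0 else np.vstack([B,np.array([[-116,31,89],[-112,-23,59],[-3,-23,59],[115,-55,93]])/1000])
for n,i in(("scene",im),("top",im2)):
    i2=cv2.resize(i,None,fx=5,fy=5,interpolation=cv2.INTER_CUBIC)
    for u in proj(n,T(p,Q)): cv2.circle(i2,tuple(int(round(a*5+2)) for a in u),4,(0,0,255),-1)
    o=(290,160) if n=="scene" else (200,140)
    cv2.imwrite(f"pics/ov_{n}.png",i2[o[1]*5:o[1]*5+(650 if n=="scene" else 800),o[0]*5:o[0]*5+800] if n=="scene" else cv2.resize(i2[700:1520,1000:1650],None,fx=.73,fy=.73))
# pod: top at z .075: topd centre (400,275)
w=atz("top",205+400/6,210+275/6,.075);c,s=np.cos(p[2]),np.sin(p[2]);d=w[:2]-p[:2]
print("pod",w,[c*d[0]+s*d[1],-s*d[0]+c*d[1]])
pp,d=camera("top")
```

```text
[ 0.63508462  0.09431815 -0.05435542] -3.1143360607567474 [[ 0.1  0.4]
 [ 0.3  0.2]
 [-0.1  0. ]
 [-0.5 -0.8]
 [-0.5 -1.5]
 [ 0.8  0. ]
 [ 0.1  1.1]]
pod [0.57588951 0.09746712 0.075     ] [np.float64(-0.05927875943097767), np.float64(-7.167173000722105e-05)]
```

View pics/ov_scene.png

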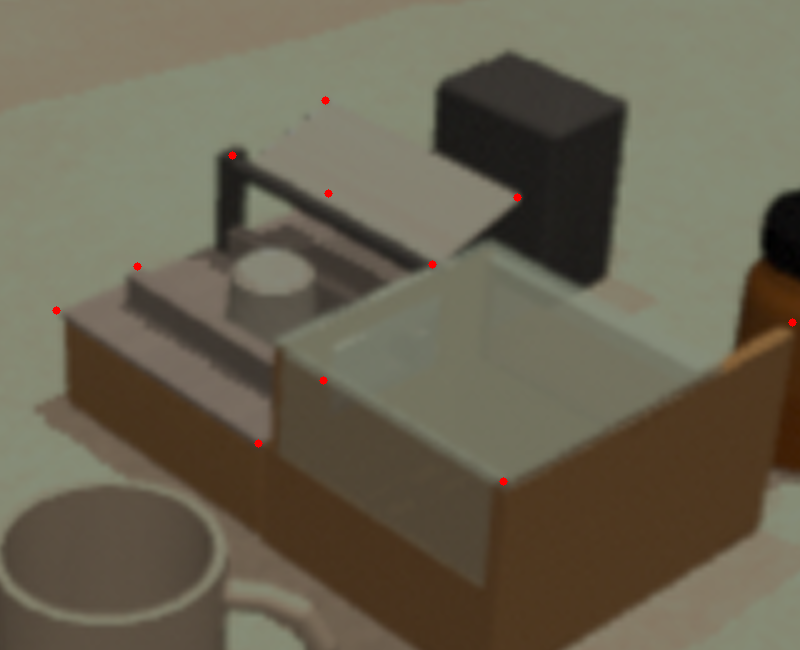

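View pics/ov_top.png

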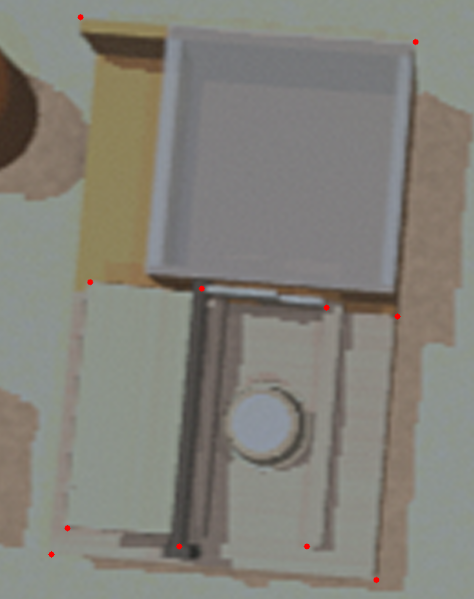

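Request:
servo_tool([
  {"x": 20,"y": -20,"z": 0,"yaw": 1},
  {"x": 60,"y": -60,"z": 0,"yaw": 2},
  {"x": 100,"y": -100,"z": 0,"yaw": 3},
  {"x": 140,"y": -140,"z": 0,"yaw": 4},
  {"x": 182,"y": -180,"z": 0,"yaw": 5},
  {"x": 224,"y": -220,"z": 0,"yaw": 6},
  {"x": 266,"y": -260,"z": 0,"yaw": 7},
  {"x": 308,"y": -300,"z": 0,"yaw": 8},
  {"x": 350,"y": -340,"z": -20,"yaw": 9},
  {"x": 390,"y": -375,"z": -40,"yaw": 9.6},
  {"x": 412,"y": -398,"z": -60,"yaw": 9.6},
  {"x": 419,"y": -405,"z": -75,"yaw": 9.6},
], grip=60)

```text
time: 1.65
ee_pos: [0.5405, 0.1299, 0.1762]
tcp_rot: [-179.9, -0.1, 176.8]
wrist_force: [-1.9, 0.1, 0.0]
opening: 0.0599
```

Run:
```python
from h import *
for n in("scene","top"):
    p,d=camera(n);p=p[:,:,::-1].copy()
    crop(p,f"pics/{n}1.png",*((250,100,200,160,4) if n=="scene" else (190,130,180,180,3.3)[:4]+(3,)))
print(get_obs()["ee_pos"],get_obs()["tcp_rot"])
```

```text
[0.5393776  0.13085316 0.17570266] [-179.89192097   -0.18291618  176.82809168]
```

View pics/scene1.png

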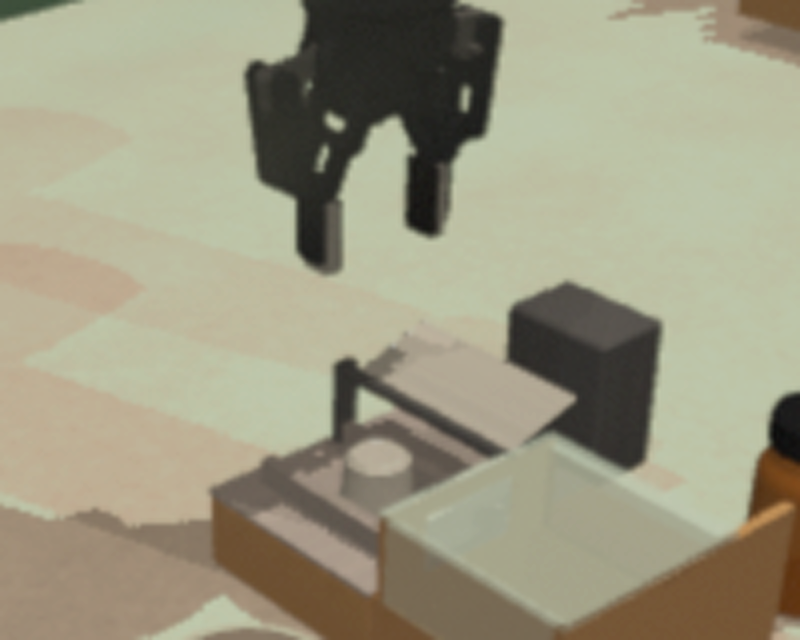

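View pics/top1.png

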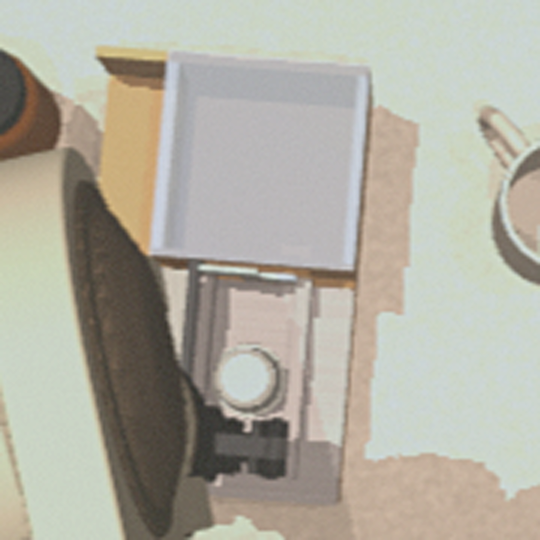

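Run:
```python
from h import *
from scipy.spatial.transform import Rotation as R_
p=(0.63508,0.09432,-0.05436)
o=get_obs();t=o["ee_pos"];R=R_.from_euler("xyz",o["tcp_rot"],degrees=True).as_matrix()
K,Rc,tc=cp("scene");print("cam",-Rc.T@tc)
for off in(.009,.015,.022):
  for sx in(-.011,.011):
    pts=[t+R@np.array([sx,y,off]) for y in(-.0445,-.030,.030,.0445)]
    print(off,sx,((proj("scene",pts)-[250,100])*4).round(0).tolist())
p_,d=camera("scene")
# points of gripper cloud: lowest
v,u=np.mgrid[100:260,250:450];z=d[100:260,250:450].ravel()
X=np.linalg.inv(K)@np.c_[u.ravel()*z,v.ravel()*z,z].T;W=(Rc.T@(X-tc[:,None])).T
T=(W-t)@R
m=(abs(T[:,0])<.05)&(abs(T[:,1])<.08)&(T[:,2]<.035)&(T[:,2]>-.08)&(z>0)
T=T[m]*1000
for a in range(-80,36,5):
    s=T[(T[:,2]>=a)&(T[:,2]<a+5)]
    for sg in(1,-1):
        q=s[s[:,1]*sg>0]
        if len(q)>2:print(a,sg,len(q),q.min(0).round(0)[:2],q.max(0).round(0)[:2])
```

```text
cam [ 1.11246754 -0.45351214  0.52975544]
0.009 -0.011 [[316.0, 266.0], [340.0, 257.0], [433.0, 223.0], [455.0, 215.0]]
0.009 0.011 [[286.0, 250.0], [309.0, 242.0], [402.0, 209.0], [424.0, 202.0]]
0.015 -0.011 [[316.0, 277.0], [340.0, 269.0], [432.0, 235.0], [454.0, 227.0]]
0.015 0.011 [[286.0, 262.0], [309.0, 254.0], [402.0, 221.0], [423.0, 213.0]]
0.022 -0.011 [[316.0, 291.0], [339.0, 282.0], [432.0, 248.0], [453.0, 240.0]]
0.022 0.011 [[286.0, 275.0], [309.0, 267.0], [401.0, 234.0], [423.0, 226.0]]
-80 1 66 [-21.   1.] [-3. 67.]
-80 -1 96 [-22. -69.] [11. -6.]
-75 1 63 [-21.   1.] [-1. 67.]
-75 -1 94 [-21. -68.] [10. -9.]
-70 1 55 [-21.   1.] [ 3. 66.]
-70 -1 80 [-22. -68.] [12. -1.]
-65 1 68 [-19.   2.] [10. 66.]
-65 -1 86 [-19. -68.] [17. -0.]
-60 1 71 [-19.   1.] [11. 63.]
-60 -1 86 [-19. -66.] [15. -2.]
-55 1 57 [-19.   0.] [ 9. 66.]
-55 -1 100 [-18. -66.] [15. -1.]
-50 1 50 [-19.   8.] [ 9. 65.]
-50 -1 71 [-18. -64.] [ 12. -21.]
-45 1 42 [-17.  23.] [ 8. 63.]
-45 -1 59 [-16. -64.] [ 11. -23.]
-40 1 52 [-15.  25.] [12. 63.]
-40 -1 77 [-15. -63.] [ 12. -25.]
-35 1 53 [-14.  27.] [12. 60.]
-35 -1 61 [-15. -63.] [ 12. -28.]
-30 1 37 [-15.  30.] [ 9. 57.]
-30 -1 28 [-14. -59.] [ 11. -31.]
-25 1 27 [-13.  30.] [ 6. 43.]
-25 -1 16 [-13. -45.] [ -2. -31.]
-20 1 31 [-12.  28.] [10. 41.]
-20 -1 28 [-12. -45.] [  5. -30.]
-15 1 25 [-13.  29.] [10. 42.]
-15 -1 30 [-13. -45.] [  6. -29.]
-10 1 27 [-13.  29.] [ 9. 44.]
-10 -1 29 [-14. -45.] [  7. -30.]
-5 1 29 [-13.  29.] [11. 45.]
-5 -1 30 [-13. -45.] [  6. -32.]
0 1 29 [-12.  28.] [10. 45.]
0 -1 30 [-12. -45.] [  5. -30.]
5 1 25 [-12.  27.] [12. 40.]
5 -1 28 [-13. -44.] [  5. -30.]
10 1 24 [-13.  28.] [10. 36.]
10 -1 16 [-13. -41.] [  8. -30.]
15 1 8 [-12.  29.] [ 7. 35.]
15 -1 8 [ -9. -37.] [  8. -33.]
```

Request:
servo_tool([
  {"x": 0,"y": 1.5,"z": -10},
  {"x": 0,"y": 1.5,"z": -25},
  {"x": 0,"y": 1.5,"z": -40},
  {"x": 0,"y": 1.5,"z": -52},
  {"x": 0,"y": 1.5,"z": -60},
  {"x": 0,"y": 1.5,"z": -68},
  {"x": 0,"y": 1.5,"z": -76},
  {"x": 0,"y": 1.5,"z": -84},
  {"x": 0,"y": 1.5,"z": -91},
  {"x": 0,"y": 1.5,"z": -97},
  {"x": 0,"y": 1.5,"z": -97},
  {"x": 0,"y": 1.5,"z": -97},
])

```text
schema error: expected keys x, y, z, yaw
```

Run:
```python
from h import *
for n in("scene","top"):
    p,d=camera(n);p=p[:,:,::-1].copy()
    crop(p,f"pics/{n}2.png",*((250,100,200,160,4) if n=="scene" else (190,130,180,180,3)))
o=get_obs();print(o["ee_pos"],o["tcp_rot"],o["wrist_force"])
```

```text
[0.53953728 0.13231154 0.17866452] [-1.79967251e+02  4.33093026e-02  1.76952835e+02] [-0.31406185 -0.15066354  0.55612888]
```

View pics/scene2.png

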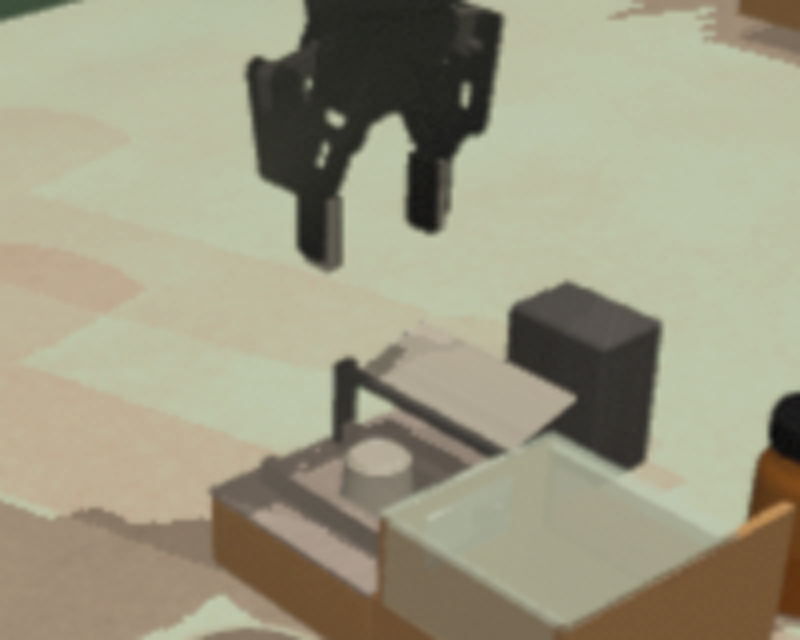

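View pics/top2.png

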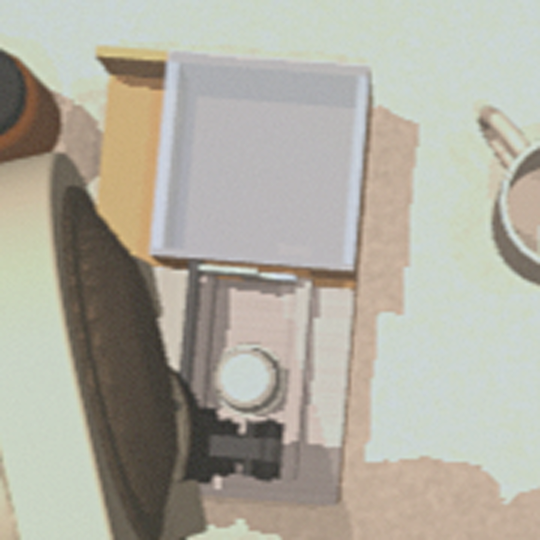

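The move was refused because its rows had no yaw, so I'm resending it with all four keys. The arm hasn't moved: the fingers are still above the wing and lane, and the pod is untouched.

Request:
servo_tool([
  {"x": 0,"y": 0,"z": -10,"yaw": 0},
  {"x": 0,"y": 0,"z": -25,"yaw": 0},
  {"x": 0,"y": 0,"z": -40,"yaw": 0},
  {"x": 0,"y": 0,"z": -52,"yaw": 0},
  {"x": 0,"y": 0,"z": -60,"yaw": 0},
  {"x": 0,"y": 0,"z": -68,"yaw": 0},
  {"x": 0,"y": 0,"z": -76,"yaw": 0},
  {"x": 0,"y": 0,"z": -84,"yaw": 0},
  {"x": 0,"y": 0,"z": -92,"yaw": 0},
  {"x": 0,"y": 0,"z": -98,"yaw": 0},
  {"x": 0,"y": 0,"z": -98,"yaw": 0},
  {"x": 0,"y": 0,"z": -98,"yaw": 0},
])

```text
time: 3.4
ee_pos: [0.5395, 0.1327, 0.0807]
tcp_rot: [180.0, 0.0, 177.0]
wrist_force: [0.3, 2.7, 0.2]
opening: 0.0598
```

Run:
```python
from h import *
for n in("scene","top"):
    p,d=camera(n);p=p[:,:,::-1].copy()
    crop(p,f"pics/{n}3.png",*((280,140,160,130,5) if n=="scene" else (190,130,180,180,3)))
o=get_obs();print(o["ee_pos"],o["tcp_rot"],o["wrist_force"])
```

```text
[0.5395113  0.13261246 0.080772  ] [-1.79998108e+02  3.91353461e-02  1.76969460e+02] [ 0.89635513  3.34258553 -0.70895509]
```

View pics/scene3.png

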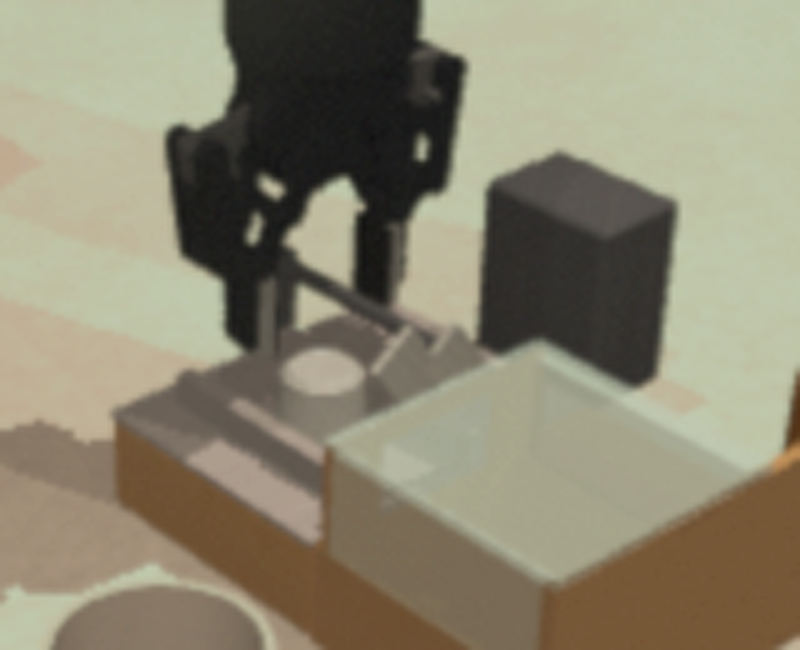

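View pics/top3.png

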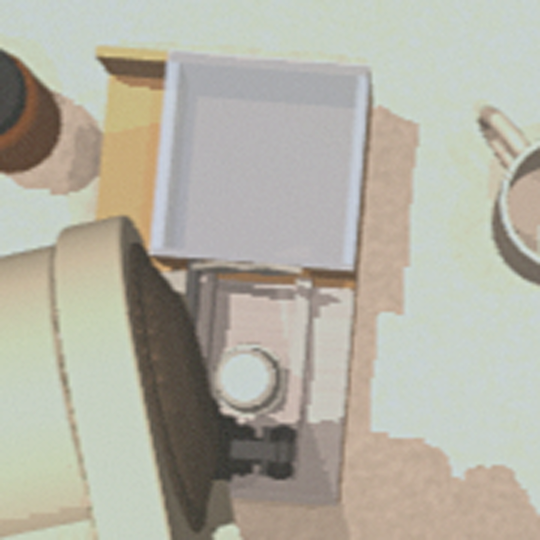

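Run:
```python
from h import *
c,s=np.cos(-.05436),np.sin(-.05436)
for a in(.7,.8,.9,1,1.1,1.2):
    P=[]
    for y,z in((-54,-34),(-54,-12),(-24,-34),(-24,-12)):
        Y=31+y*np.cos(a)+z*np.sin(a);Z=85-y*np.sin(a)+z*np.cos(a)
        X=-.0005;Y/=1000;P.append([.63508+c*X-s*Y,.09432+s*X+c*Y,Z/1000])
    print(a,((proj("scene",P)-[280,140])*5).round(0).tolist())
```

```text
0.7 [[360.0, 410.0], [390.0, 356.0], [404.0, 433.0], [433.0, 381.0]]
0.8 [[363.0, 394.0], [396.0, 342.0], [402.0, 424.0], [435.0, 374.0]]
0.9 [[367.0, 377.0], [403.0, 329.0], [402.0, 415.0], [437.0, 368.0]]
1 [[373.0, 361.0], [411.0, 315.0], [402.0, 406.0], [440.0, 361.0]]
1.1 [[379.0, 345.0], [420.0, 303.0], [404.0, 396.0], [443.0, 355.0]]
1.2 [[387.0, 328.0], [429.0, 291.0], [406.0, 385.0], [447.0, 348.0]]
```

Request:
servo_tool([
  {"x": 0,"y": 0,"z": -2.5,"yaw": 0},
  {"x": 4,"y": -0.2,"z": -2.5,"yaw": 0},
  {"x": 8,"y": -0.4,"z": -2.5,"yaw": 0},
  {"x": 13,"y": -0.7,"z": -2.5,"yaw": 0},
  {"x": 18,"y": -1,"z": -2.5,"yaw": 0},
  {"x": 24,"y": -1.3,"z": -2.5,"yaw": 0},
  {"x": 30,"y": -1.6,"z": -2.5,"yaw": 0},
  {"x": 36,"y": -2,"z": -2.5,"yaw": 0},
  {"x": 42,"y": -2.3,"z": -2.5,"yaw": 0},
  {"x": 48,"y": -2.6,"z": -2.5,"yaw": 0},
  {"x": 52,"y": -2.8,"z": -2.5,"yaw": 0},
  {"x": 55,"y": -3,"z": -2.5,"yaw": 0},
])

```text
time: 5.0
ee_pos: [0.5947, 0.1296, 0.0782]
tcp_rot: [-180.0, 0.0, 177.0]
wrist_force: [-1.5, 1.7, 2.0]
opening: 0.0599
```

Run:
```python
from h import *
for n in("scene","top"):
    p,d=camera(n);p=p[:,:,::-1].copy()
    crop(p,f"pics/{n}4.png",*((280,140,160,130,5) if n=="scene" else (190,130,180,180,3)))
o=get_obs();print(o["ee_pos"],o["tcp_rot"],o["wrist_force"])
```

```text
[0.59485306 0.12957065 0.07824983] [-1.79999182e+02  5.51345511e-02  1.76960767e+02] [-0.32585705  1.26123937  0.46638237]
```

View pics/scene4.png

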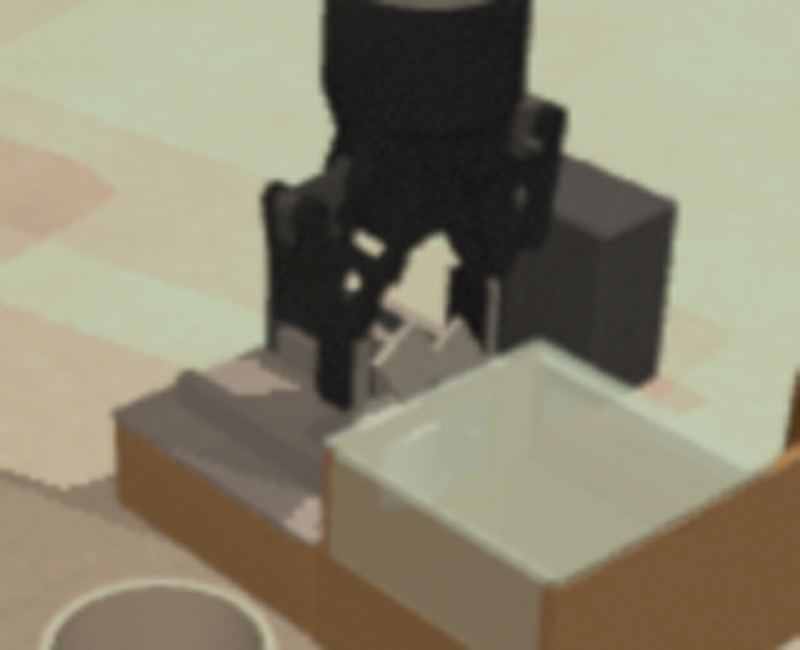

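View pics/top4.png

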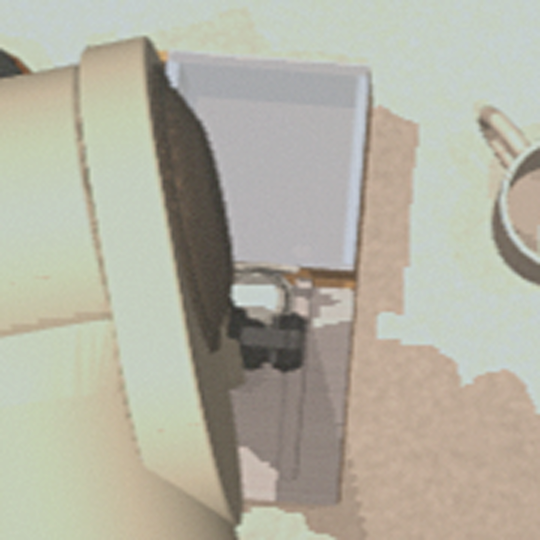

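Request:
servo_tool([
  {"x": 3,"y": -0.2,"z": 0,"yaw": 0},
  {"x": 6,"y": -0.3,"z": 0,"yaw": 0},
  {"x": 9,"y": -0.5,"z": 0,"yaw": 0},
  {"x": 12,"y": -0.7,"z": 0,"yaw": 0},
  {"x": 14,"y": -0.8,"z": 0,"yaw": 0},
  {"x": 16,"y": -0.9,"z": 0,"yaw": 0},
  {"x": 18,"y": -1,"z": 0,"yaw": 0},
  {"x": 19,"y": -1,"z": 0,"yaw": 0},
  {"x": 19,"y": -1,"z": 0,"yaw": 0},
  {"x": 19,"y": -1,"z": 0,"yaw": 0},
])

```text
time: 6.35
ee_pos: [0.6139, 0.1286, 0.0783]
tcp_rot: [180.0, 0.1, 177.0]
wrist_force: [-0.8, 1.3, 1.6]
opening: 0.0598
```

Run:
```python
from h import *
for n in("scene","top"):
    p,d=camera(n);p=p[:,:,::-1].copy()
    crop(p,f"pics/{n}5.png",*((280,140,160,130,5) if n=="scene" else (190,130,180,180,3)))
o=get_obs();print(o["ee_pos"],o["tcp_rot"],o["wrist_force"])
```

```text
[0.61390895 0.12862438 0.07832222] [1.79996695e+02 6.92304137e-02 1.76963918e+02] [-0.61771276  2.20827192  1.17672177]
```

View pics/scene5.png

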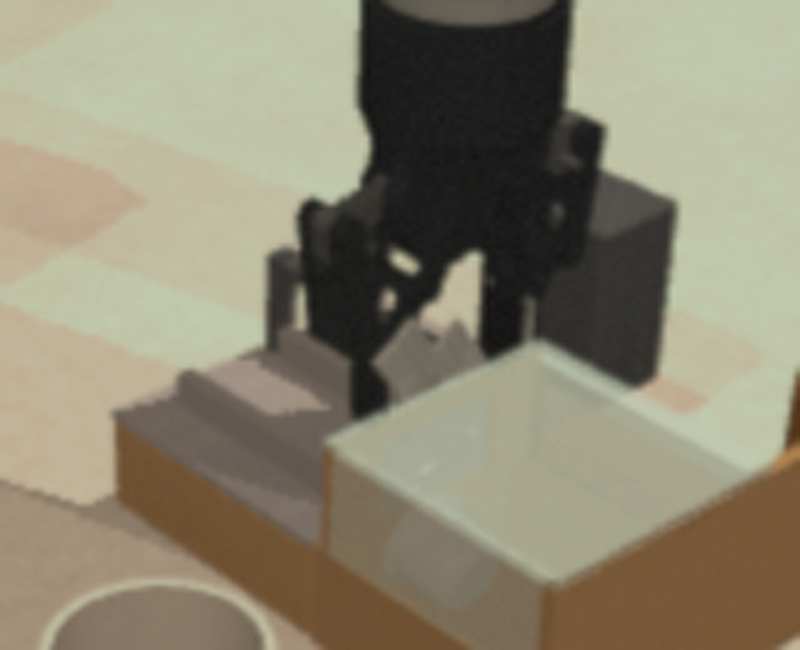

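View pics/top5.png

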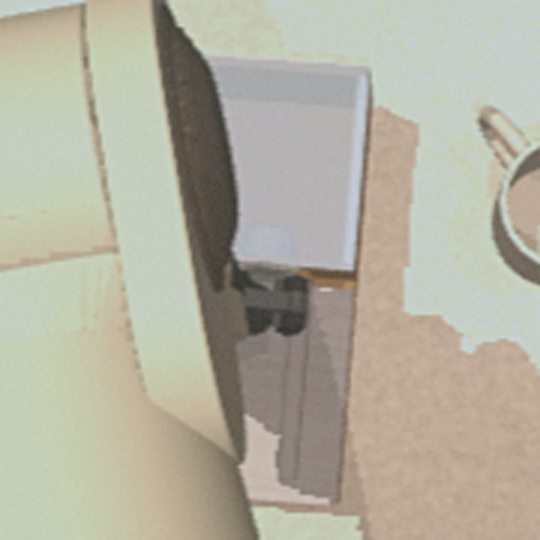

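The pod has tipped into the bin: it shows through the clear wall at (440, 570) in the scene crop. I'll back off with the flap still held open and check again before releasing.

Request:
servo_tool([
  {"x": -5,"y": 0.3,"z": 0,"yaw": 0},
  {"x": -12,"y": 0.6,"z": 0,"yaw": 0},
  {"x": -20,"y": 1,"z": 0,"yaw": 0},
  {"x": -28,"y": 1.5,"z": 0,"yaw": 0},
  {"x": -34,"y": 1.8,"z": 0,"yaw": 0},
  {"x": -36,"y": 2,"z": 0,"yaw": 0},
])

```text
time: 7.2
ee_pos: [0.5776, 0.1307, 0.0785]
tcp_rot: [180.0, 0.1, 177.0]
wrist_force: [2.5, 0.8, 1.4]
opening: 0.06
```

Run:
```python
from h import *
for n in("scene","top"):
    p,d=camera(n);p=p[:,:,::-1].copy()
    crop(p,f"pics/{n}6.png",*((280,140,160,130,5) if n=="scene" else (190,130,180,180,3)))
o=get_obs();print(o["ee_pos"],o["tcp_rot"],o["wrist_force"])
```

```text
[0.57761573 0.13063432 0.07837017] [1.79999425e+02 5.67030355e-02 1.76970900e+02] [-0.25351071  1.56019732  2.66272756]
```

View pics/scene6.png

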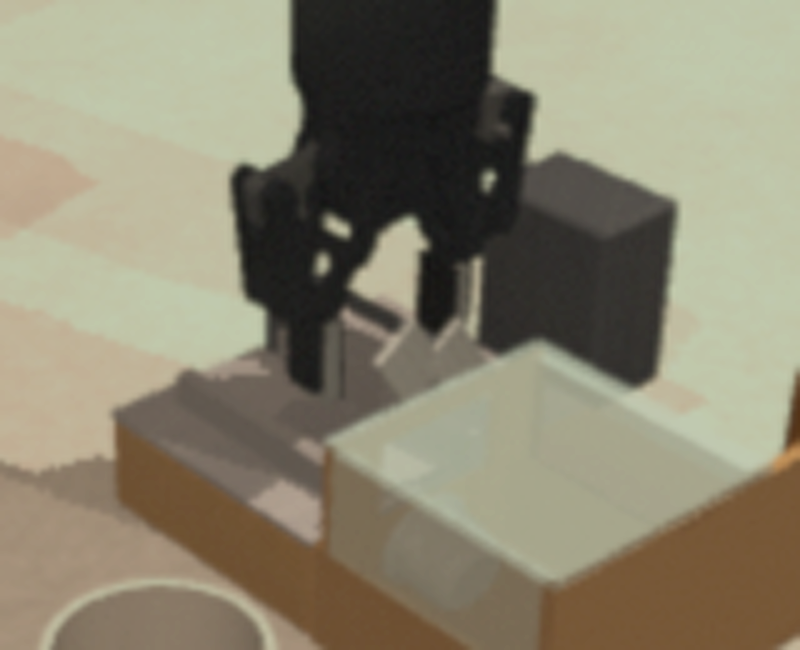

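View pics/top6.png

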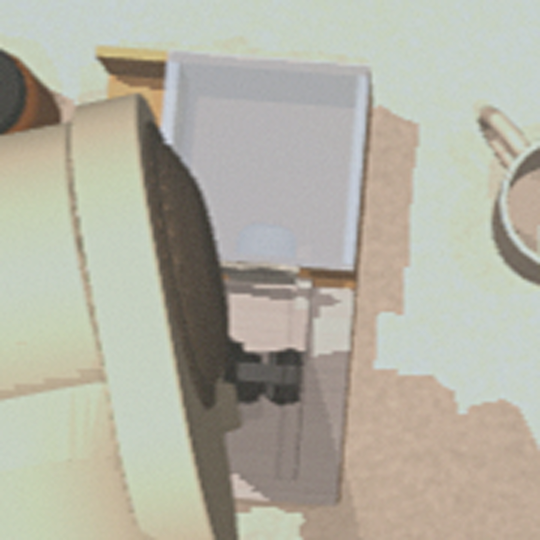

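The tray is clear and the pod is in the bin, just behind the mouth. Now I'll raise the fingers to let the flap shut.

Request:
servo_tool([
  {"x": 0,"y": 0,"z": 6,"yaw": 0},
  {"x": 0,"y": 0,"z": 14,"yaw": 0},
  {"x": 0,"y": 0,"z": 22,"yaw": 0},
  {"x": 0,"y": 0,"z": 32,"yaw": 0},
  {"x": 0,"y": 0,"z": 45,"yaw": 0},
  {"x": 0,"y": 0,"z": 65,"yaw": 0},
  {"x": -15,"y": 0,"z": 90,"yaw": 0},
  {"x": -40,"y": 0,"z": 115,"yaw": 0},
  {"x": -70,"y": 20,"z": 135,"yaw": 0},
  {"x": -100,"y": 50,"z": 150,"yaw": 0},
  {"x": -130,"y": 80,"z": 150,"yaw": 0},
  {"x": -150,"y": 100,"z": 150,"yaw": 0},
])

```text
time: 8.8
ee_pos: [0.4265, 0.2315, 0.2294]
tcp_rot: [180.0, 0.1, 177.0]
wrist_force: [0.2, 0.9, -0.7]
opening: 0.0606
```

Request:
servo_tool([
  {"x": -20,"y": 30,"z": 0,"yaw": 0},
  {"x": -50,"y": 70,"z": 0,"yaw": 0},
  {"x": -80,"y": 110,"z": 0,"yaw": 0},
  {"x": -100,"y": 140,"z": 0,"yaw": 0},
  {"x": -110,"y": 150,"z": 0,"yaw": 0},
  {"x": -110,"y": 150,"z": 0,"yaw": 0},
])

```text
time: 9.55
ee_pos: [0.3162, 0.3815, 0.2297]
tcp_rot: [180.0, 0.1, 177.1]
wrist_force: [-0.1, 0.4, -0.6]
opening: 0.0598
```

Run:
```python
from h import *
for n in("scene","top"):
    p,d=camera(n);p=p[:,:,::-1].copy()
    crop(p,f"pics/{n}7.png",*((260,140,200,150,4) if n=="scene" else (140,130,270,190,2.9)))
o=get_obs();print(o["time"],o["ee_pos"],o["wrist_force"],abs(o["qd"]).max())
```

```text
9.65 [0.31700429 0.38081924 0.22966705] [ 0.62212662 -0.66188258 -0.8994094 ] 0.7262808552338692
```

View pics/scene7.png

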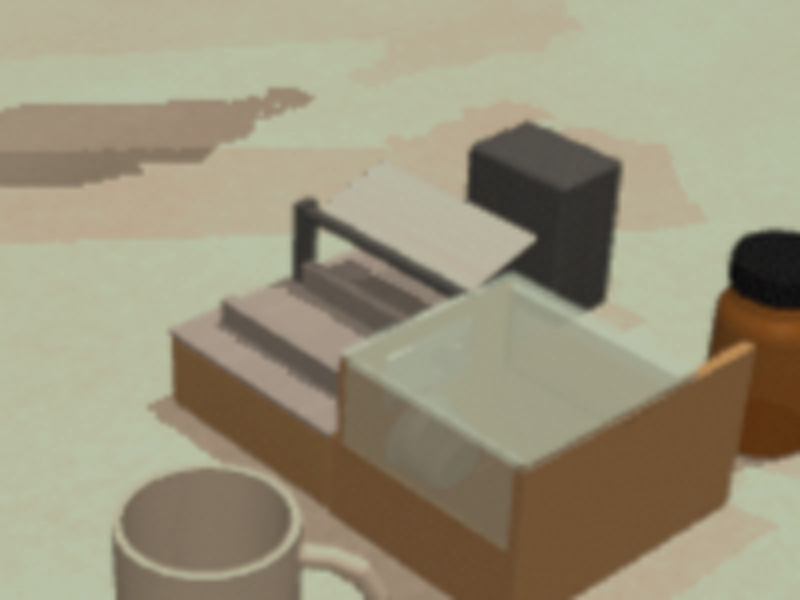

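View pics/top7.png

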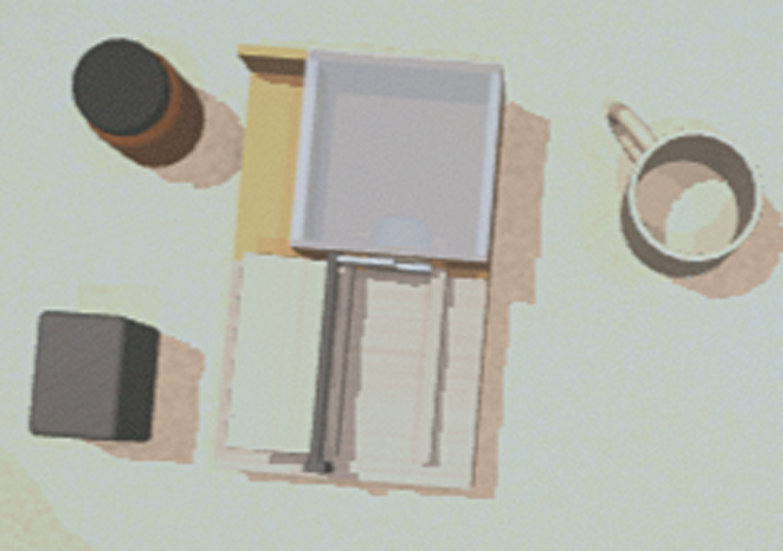

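Flap shut, tray empty, and the mug, jar and tin look unmoved. I'll check the pod's height in the bin by triangulation and the neighbours by image differencing.

Run:
```python
from h import *
for n in("scene","top"):
    p,d=camera(n);p=p[:,:,::-1].copy();a=cv2.imread(f"pics/{n}0.png")
    if n=="scene": crop(p,"pics/s8.png",340,210,70,60,10)
    else: crop(p,"pics/t8.png",235,180,80,60,9)
    for nm,(u,v) in dict(mug=(312,265) if n=="scene" else (378,190),jar=(455,207) if n=="scene" else (182,158),tin=(397,182) if n=="scene" else (170,245)).items():
        g=lambda i:cv2.GaussianBlur(cv2.cvtColor(i,6),(0,0),1)[v-22:v+23,u-22:u+23].astype(np.float32)
        print(n,nm,cv2.phaseCorrelate(g(a),g(p),cv2.createHanningWindow((45,45),cv2.CV_32F)))
```

```text
scene mug ((0.501928370190857, 0.5300458304547639), 0.9819604327354902)
scene jar ((0.35709138938280915, 0.47433998353365325), 0.8563500745796863)
scene tin ((0.4210546766233456, 0.43455329198079795), 0.9259902021620009)
top mug ((0.5173442412825722, 0.4336581670431876), 0.9097701000284265)
top jar ((0.6081181148153547, 0.3348899059443937), 0.9691231640474296)
top tin ((0.548540934693321, 0.5976554821879141), 0.9717763326197495)
```

View pics/s8.png

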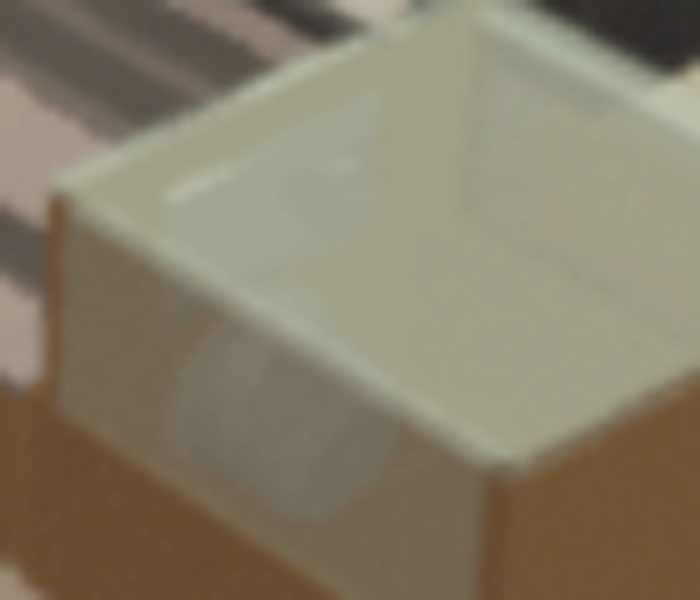

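View pics/t8.png

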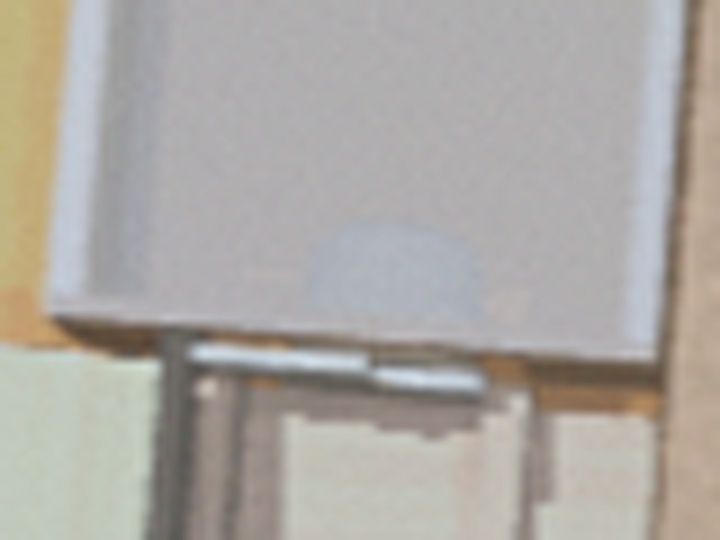

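Run:
```python
from h import *
c,s=np.cos(-.05436),np.sin(-.05436)
w=lambda x,y,z:[.63508+c*x-s*y,.09432+s*x+c*y,z]
for P in([.012,0,.027],[.027,0,.025],[.027,0,.042],[.027,0,.008],[.027,.016,.025],[.027,-.016,.025]):
    print(P,((proj("scene",w(*P))-[340,210])*10).round(),((proj("top",w(*P))-[235,180])*9).round())
```

```text
[0.012, 0, 0.027] [[278. 386.]] [[383. 327.]]
[0.027, 0, 0.025] [[333. 429.]] [[390. 251.]]
[0.027, 0, 0.042] [[338. 355.]] [[384. 239.]]
[0.027, 0, 0.008] [[328. 502.]] [[397. 264.]]
[0.027, 0.016, 0.025] [[392. 398.]] [[308. 245.]]
[0.027, -0.016, 0.025] [[272. 462.]] [[473. 258.]]
```

```bash
python3 -c "
from workcell import *
print(job_done())"
```

```text
the job is handed in; nothing more can be done
None
```

The pod is in the return box, the flap is shut again and the job is handed in, after about 9.8 s on the robot's clock.

**What I did:** With the gripper opened to 60 mm, the left fingertip pressed the wing down and held the flap at about 0.95 rad. The right fingertip pushed the pod about 60 mm along the lane until it tipped into the bin. I then backed off with the flap still held open, raised the fingers so it sprang shut, and moved the arm clear.

**Last checks:**
- **Pod:** it fits lying on its side on the bin floor, just behind the mouth, in both camera views. The tray is empty.
- **Flap:** the pictures show it back in its shut pose.
- **Mug, jar and tin:** they look unmoved. The image comparison gave the same offset of about half a pixel for all three. I took that as a bias of the method, not movement.
- **Forces:** the wrist readings I took stayed at a few newtons, and the arm was touching nothing at hand-in.

One move call was refused because its rows had no yaw value. I resent it, and nothing moved in between.

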